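# Hang the carrier plate on the marking stand's two pins

### The arm

A 6-joint arm with a two-finger parallel gripper is mounted at the origin on the work surface. World frame = base frame: x ahead of the robot, y to its left, z up, the work surface at z = 0. Lengths are in m, angles in degrees, forces in N, time in s.
With the tool pointing down it reaches from about 0.3 to 0.875 m from the base axis. Payload 6.4 kg.
Tool frame: the origin (TCP) lies where the fingers leave the gripper's body, on its centre line; the fingertips stand 64 mm ahead of it and the grasp point (between the pads) lies 45 mm ahead of it (robot.grip_point_offset is the distance from the TCP to the grasp point, in m); z points along the fingers, y is the line along which they close (so a half turn about z gives the same grasp; the last joint's range is limited). The gripper opens to 88 mm and grips with 3 to 60 N. Pads are 18 mm wide; open, the fingers measure 123 mm over their backs; the gripper's body (75 mm by 187 mm) begins 45 mm behind the grasp point.
Start: joints at [-11.82, 10.359, 92.074, -0, 77.567, -11.82], TCP at [0.575, 0, 0.303] pointing down, gripper open.
Joint ranges: [-171.53, 171.53], [-51.25, 118.39], [17.06, 147.69], [-65.23, 245.23], [0, 150.52], [-178.68, 178.68]. Speed limits (degrees/s): [147.25, 147.25, 172.46, 180, 180, 180].

### API

Orientations are given as [roll, pitch, yaw] about the fixed x, y, z axes, in that order (R = Rz(yaw) Ry(pitch) Rx(roll)).
In Python, from plant import robot, snapshot, order gives the robot as it stands.
- The arm moves only by the shell command python3 -m jog 'ROWS'. ROWS is JSON, a list of rows, each a list of 5 numbers: the shift along the tool's x, y, z in units of 30 mm (1.0 is 30 mm), then the turn about the tool's z in degrees, then the closure in counts, from 0 (fully open) to 255 (shut). In form: [[x, y, z, roll, grip], ...]. A call has exactly 8 rows; each row shifts and turns the commanded pose from where the row before left it, along the tool's axes as they then stand; what a row does not reach is not made up. A row lasts 1/10 s, in which the tool goes at most 50 mm and 8.59 degrees, less where a joint would pass 70% of its speed; a pose out of reach is approached as far as the arm can. A call is refused whole if a number of a shift passes 1 or a number of a turn 8.59, either way. A call with a gripper value outside its range is refused whole. The fingers move at their own pace and stop on an object; the grip force is fixed at half the most. Time passes only in rows, so rows that do not move let the fingers close, or fill a call up. It gives the time, the measured TCP pose, the force, the opening and the grip force at its end, in the units of the state.
- robot.get_obs(): the state, without advancing time (a new reading comes with each control period).
- snapshot(name): name is "scene" or "side" or "wrist"; returns a dict with "color" (400x640x3 uint8, red, green, blue), "range_z" (400x640 float32, m along the optical axis (not along the pixel's ray), 0 where there is no reading), "mtx" (3x3 intrinsics, pixels), "xyz" and "attitude" of the camera in the world. Camera axes: x right, y up, looking along -z (the intrinsics and any distortion apply to the point x, -y, -z); pixel columns grow to the right and rows downward; lengths in m; the calibration is good to about 2 mm. A picture is of the moment at which its call begins.
- order.sign_off(): hands the job in; it is judged then, once.
The state is a dict: "t": time; "qpos": joint angles; "joint_velocities": joint speeds; "effort": joint torques, N m; "tool_pos": TCP position; "tool_rot": TCP orientation; "contact_force": force on the tool from outside, world axes, zero at the start; "moment": the same for the moment, N m; "finger_gap": finger opening in m; "grasp_force": force on a finger pad.
Only numpy, scipy, OpenCV 4.12 (cv2) and the standard library are available. Lean on these libraries where they do the work, as an engineer would, in place of code of your own. Each camera call takes 0.05 s, during which the arm holds its last target. There are 200 camera calls.

### The job

Take the carrier plate with two holes out of the rack and hang it on the marking stand, both pins of the cross bar through its two holes at once, pushed back flush against the bar, and let go. The bar has been clamped at an unknown height, so find the pins gently by feel: the stand must never be loaded with more than 20 N. Leave the one-hole plate and everything else where they are.

Things in the scene. Friction and masses are not known exactly. Their poses are not given: they have to be found in the camera images.
- plate: Aluminium carrier plate with TWO holes, upright in either rack slot; loose, 0.2 to 0.4 kg. 120 wide (its y), 100 high (z), 6 thick (x), same front and back, a grip tab on top. Two 10.5 through holes at y = +40 and -40, 80 above the lower edge. Dark rectangles on its faces are look only. Origin: middle of the lower edge, 10 above the table in the slot; z up.
- plate_tab (a point): Middle of the two-hole plate's grip tab, 129 above the plate's lower edge. The tab is centred on the plate's top, 44 wide x 12 thick, from 98 to 160 above the lower edge; pinch it across its thickness (fingers closing along the plate's x).
- stand: Fixed marking stand: dark steel base 200 wide x 150 x 12, two aluminium posts at y = +80 and -80 (16 wide, 178 high) carrying a rigid aluminium cross bar, 180 wide x 30 high, with two steel pins that point level along the stand's +x (away from the robot). Hung home, the plate's origin is at x = +33, y = 0 and about 81 below the pin axes. Origin: on the table, below the posts' rear faces; z up.
- bar_foot (a point): Point on the table straight below the middle of the bar's front face (stand x = +30, y = 0). Pins: at y = +40 and -40, diameter 8, ball-ended, tips 28 out from that face (stand x = +58), at the middle of the bar's height. The bar is clamped firmly with the pin axes anywhere from 108 to 152 above the table; this height changes every time and is NOT in the readings.
- rack: Fixed black plastic rack, 150 (its x) x 146 (its y), with two open slots along its y at x = -35 and +35, each 8 wide and 124 long; slot floor 10 and slot walls 40 above the table, so that a plate stands 30 deep. Origin: centre of the underside.
- spare: The other carrier plate, equal in all but its holes: only ONE hole, in the middle of its width. Stands in the rack's other slot; leave it. Origin as the plate's.
- jig_block: Loose aluminium block 50 x 30 x 22 with two holes. Leave it. Origin: centre of the underside.
- gauge_pin: Loose steel cylinder, 22 diameter, 50 high, upright. Leave it. Origin: centre of the underside.
- tin: Loose tin, 60 diameter, 90 high. Leave it. Origin: centre of the underside.
- driver: Loose screwdriver lying flat. Leave it.
- foot_switch: Loose grey foot switch 110 x 80 x 40. Leave it. Origin: centre of the underside.
- mouse: Loose black computer mouse 100 x 58 x 22. Leave it. Origin: centre of the underside.
Things that resemble listed ones, but are neither listed nor needed, are in the scene too. Of the things like the stand, leave any that is yellow; of the rest the larger one is meant.

How it is judged:
By the outcome, as a careful person would: the job done as asked, in the order asked, and still so for the second after the job is handed in, with the robot touching nothing.
It also fails if it takes over 72 s, if anything falls off the work surface, if the arm or the gripper's body presses on something with over 40 N, if the wrist force passes 120 N, or if a joint passes its speed limit or range.

## Working session

There is one attempt and no reset: what is moved stays moved. The work goes in short steps, Python scripts to look and compute and a shell command to move; the robot and the scene stay as the last step left them, time stands still between calls to the robot, and variables do not carry over. Pictures are saved under pics/ and viewed, at most 10 in all, crops included, and the job is handed in when it is done.

```bash
ls; mkdir -p pics; cat > h.py <<'E'
import numpy as np, cv2
from plant import robot, snapshot, order
from scipy.spatial.transform import Rotation as R
def save(n,f):
    s=snapshot(n); cv2.imwrite(f'pics/{f}.png',s['color'][:,:,::-1]); np.savez(f'pics/{f}.npz',**{k:np.array(v) for k,v in s.items()}); return s
def load(f): return dict(np.load(f'pics/{f}.npz'))
def rot(s):
    a=np.array(s['attitude'],float)
    return a if a.shape==(3,3) else R.from_euler('xyz',a,degrees=True).as_matrix()
def cloud(s):
    z=s['range_z']; v,u=np.indices(z.shape); K=s['mtx']
    p=np.stack([(u-K[0,2])/K[0,0]*z,-(v-K[1,2])/K[1,1]*z,-z],-1)
    w=p@rot(s).T+s['xyz']; w[z==0]=np.nan; return w
E
python3 - <<'E'
from h import *
for n in('scene','side'):
    s=save(n,n+'0'); print(n,s['mtx'].tolist(),s['xyz'],s['attitude'],[k for k in s]); w=cloud(s); print(np.nanpercentile(w[...,2],[5,50,95]))
print(robot.get_obs())
E
```

```text
pics
scene [[386.99931869975467, 0.0, 326.35864013693595], [0.0, 386.99931869975467, 206.42991267308992], [0.0, 0.0, 1.0]] [ 1.04482279 -0.9449552   1.06568118] [48.33677742 -1.07648035 29.41829298] ['color', 'range_z', 'mtx', 'xyz', 'attitude']
[-0.74826493  0.00088074  0.64077093]
side [[516.2028588652189, 0.0, 323.4655621205853], [0.0, 516.2028588652189, 201.3558794838894], [0.0, 0.0, 1.0]] [ 0.27171886 -1.1838652   0.94787599] [ 55.41429808   1.42351118 -11.87490579] ['color', 'range_z', 'mtx', 'xyz', 'attitude']
[-0.2830725   0.00203935  0.54135031]
{'t': 0.1, 'qpos': array([-1.18202428e+01,  1.03967911e+01,  9.21218592e+01, -3.45579075e-04,
        7.75675166e+01, -1.18206793e+01]), 'joint_velocities': array([ 0.00922952,  0.01399979, -0.18511801,  0.06828928, -0.02406847,
       -0.05929019]), 'effort': array([ 1.29169843e-03, -4.34824562e+01, -3.42694116e+01,  7.03934091e-02,
        3.40874540e-02,  2.31206508e-05]), 'tool_pos': array([5.74645966e-01, 8.88689024e-05, 3.01942768e-01]), 'tool_rot': array([-1.79915591e+02, -1.73210124e-02,  9.00004984e+01]), 'contact_force': array([-0.60564237,  0.09378513, -0.06645761]), 'moment': array([-0.01598197,  0.02270542, -0.01382064]), 'grasp_force': 0.0, 'finger_gap': 0.08803815360769979}
```

View pics/scene0.png

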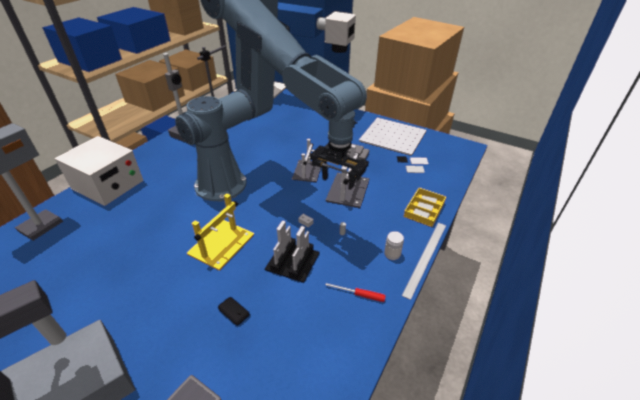

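View pics/side0.png

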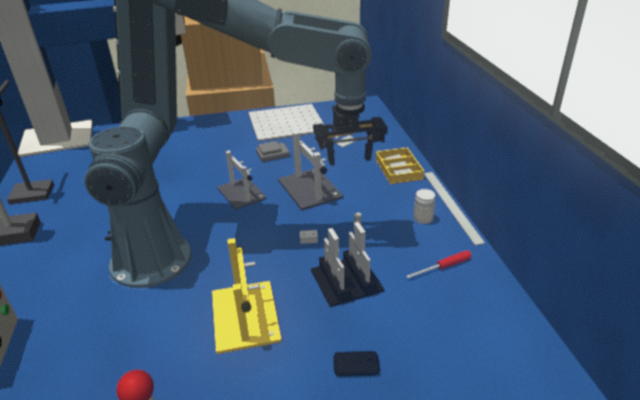

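The scene view shows a yellow stand (222,240), two grey stands, a smaller one (307,165) and a larger one (348,185), and the rack with its two plates (292,255). In the side view these are at (245,300), (240,180), (310,180) and (347,275). The larger grey stand is the one that fits. I'll measure it and enlarge the rack and stand.

```bash
python3 - <<'E'
from h import *
s=load('side0'); a=s['color'][120:310,210:400]; c=cv2.resize(a[:,:,::-1],None,fx=4,fy=4,interpolation=cv2.INTER_CUBIC)[:600,:]
s2=load('scene0')
b=cv2.resize(s['color'][130:220,210:360][:,:,::-1],(600,360),interpolation=cv2.INTER_CUBIC)
c=cv2.resize(s['color'][215:305,300:400][:,:,::-1],(400,360),interpolation=cv2.INTER_CUBIC)
cv2.imwrite('pics/c1.png',np.hstack([b[:,:400+0],c]) if 0 else cv2.resize(np.hstack([b,c]),(800,288)))
for n,s in(('side',s),('scene',s2)):
    w=cloud(s)
    pts=[(292,262),(285,232),(303,238),(348,190),(330,200),(306,168)] if n=='scene' else [(347,275),(333,240),(357,235),(310,195),(300,185),(240,190),(310,237),(270,150)]
    for u,v in pts: print(n,u,v,w[v,u].round(3),s['color'][v,u])
    # top view map of height > 6mm
    m=(w[...,2]>.02)&(w[...,2]<.3)&(w[...,0]>.25)&(w[...,0]<.9)&(abs(w[...,1])<.5)
    n_,l,st,ce=cv2.connectedComponentsWithStats(m.astype('uint8'))
    for i in range(1,n_):
        if st[i,4]>40:
            p=w[l==i]; print(n,ce[i].round(),st[i,4],p.min(0).round(3),p.max(0).round(3))
E
```

```text
side 347 275 [ 0.519 -0.199  0.011] [35 40 51]
side 333 240 [ 0.476 -0.231  0.162] [107 109 110]
side 357 235 [ 0.543 -0.204  0.144] [100 103 105]
side 310 195 [0.493 0.195 0.013] [90 92 98]
side 300 185 [0.472 0.264 0.012] [ 92  93 100]
side 240 190 [0.272 0.287 0.008] [93 95 99]
side 310 237 [ 0.451 -0.033  0.023] [112 114 113]
side 270 150 [0.4   0.484 0.038] [112 113 113]
side [309. 162.] 840 [0.465 0.145 0.02 ] [0.551 0.339 0.182]
side [368. 150.] 140 [ 0.617 -0.014  0.238] [0.635 0.01  0.299]
side [272. 151.] 215 [0.359 0.459 0.02 ] [0.467 0.5   0.05 ]
side [331. 156.] 116 [ 0.512 -0.016  0.237] [0.531 0.009 0.294]
side [399. 163.] 599 [0.767 0.204 0.02 ] [0.891 0.391 0.041]
side [241. 174.] 374 [0.25  0.201 0.021] [0.316 0.338 0.137]
side [424. 204.] 555 [ 0.776 -0.032  0.02 ] [0.834 0.03  0.095]
side [359. 256.] 1212 [ 0.522 -0.282  0.02 ] [0.609 0.013 0.173]
side [334. 266.] 1094 [ 0.453 -0.29   0.02 ] [ 0.506 -0.144  0.174]
side [308. 234.] 102 [ 0.423 -0.037  0.02 ] [0.473 0.003 0.029]
side [246. 280.] 305 [ 0.25  -0.382  0.119] [ 0.285 -0.167  0.149]
side [455. 257.] 183 
[... 542 characters left out ...]
13 -0.015  0.236] [0.532 0.012 0.299]
scene [346. 184.] 215 [ 0.507 -0.012  0.021] [0.636 0.182 0.286]
scene [425. 205.] 385 [0.77  0.209 0.02 ] [0.891 0.392 0.04 ]
scene [217. 221.] 380 [ 0.25  -0.38   0.113] [ 0.286 -0.169  0.149]
scene [306. 219.] 41 [ 0.427 -0.033  0.02 ] [ 0.476 -0.001  0.026]
scene [282. 246.] 663 [ 0.465 -0.291  0.02 ] [ 0.507 -0.141  0.172]
scene [343. 227.] 51 [ 0.593 -0.011  0.021] [0.614 0.017 0.055]
scene [301. 252.] 620 [ 0.535 -0.28   0.02 ] [ 0.576 -0.129  0.172]
scene [394. 244.] 380 [ 0.779 -0.03   0.02 ] [0.84  0.033 0.094]
scene [370. 293.] 139 [ 0.766 -0.231  0.02 ] [ 0.863 -0.193  0.03 ]
scene [233. 309.] 185 [ 0.424 -0.499  0.02 ] [ 0.517 -0.45   0.028]
```

View pics/c1.png

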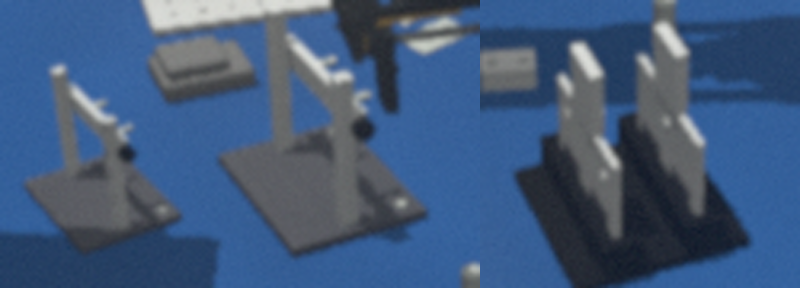

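The crop shows the left rack plate (x≈0.48) with two holes near its ends, at crop (572,112) and (604,173). The right plate has a single middle hole at (665,120). Left is large grey stand = (310,180) in the side view. Next I'll fit their poses.

```bash
python3 - <<'E'
from h import *
def line(p):
    c=p.mean(0); d=np.linalg.svd(p-c)[2][0]; d*=np.sign(d[1]); t=(p-c)@d; return c.round(4),np.degrees(np.arctan2(-d[0],d[1])).round(2),(c+d*t.min()).round(4),(c+d*t.max()).round(4)
for n in('side0','scene0'):
    w=cloud(load(n)).reshape(-1,3); w=w[~np.isnan(w).any(1)]; z=w[:,2]
    B=lambda x0,x1,y0,y1,z0,z1:w[(w[:,0]>x0)&(w[:,0]<x1)&(w[:,1]>y0)&(w[:,1]<y1)&(z>z0)&(z<z1)]
    for nm,b in dict(tab1=(.44,.515,-.3,-.1,.125,.2),plate1=(.44,.515,-.3,-.1,.06,.112),tab2=(.52,.6,-.3,-.1,.125,.2),plate2=(.52,.6,-.3,-.1,.06,.112)).items():
        p=B(*b); print(n,nm,len(p),line(p[:,:2]),p[:,2].max().round(3))
    for nm,b in dict(stand_hi=(.4,.6,.1,.4,.1,.2)).items():
        p=B(*b); print(n,nm,len(p),line(p[:,:2]),p[:,2].max().round(3))
    p=B(.38,.65,.05,.4,.007,.017); q=p[:,:2].astype('float32')
    print('base',len(p),cv2.minAreaRect(q)); print(cv2.boxPoints(cv2.minAreaRect(q)).round(3).tolist())
s=load('side0');w=cloud(s);hsv=cv2.cvtColor(s['color'],cv2.COLOR_RGB2HSV)
E
```

```text
side0 tab1 202 (array([ 0.4776, -0.2225]), np.float64(14.15), array([ 0.4822, -0.2407]), array([ 0.4707, -0.1953])) 0.174
side0 plate1 308 (array([ 0.4784, -0.2255]), np.float64(9.26), array([ 0.4872, -0.2792]), array([ 0.4667, -0.1537])) 0.112
side0 tab2 201 (array([ 0.5462, -0.2114]), np.float64(12.6), array([ 0.5507, -0.2314]), array([ 0.5399, -0.1832])) 0.173
side0 plate2 354 (array([ 0.5471, -0.2127]), np.float64(9.06), array([ 0.5556, -0.2662]), array([ 0.5363, -0.1448])) 0.112
side0 stand_hi 559 (array([0.5022, 0.2382]), np.float64(13.86), array([0.5255, 0.1438]), array([0.478 , 0.3361])) 0.182
base 1277 ((0.5159077644348145, 0.21165142953395844), (0.23931294679641724, 0.31717461347579956), 2.441371202468872)
[[0.38999998569488525, 0.36500000953674316], [0.40299999713897705, 0.04800000041723251], [0.6420000195503235, 0.057999998331069946], [0.6290000081062317, 0.375]]
scene0 tab1 116 (array([ 0.4828, -0.2188]), np.float64(5.08), array([ 0.4845, -0.2385]), array([ 0.4804, -0.1915])) 0.172
scene0 plate1 203 (array([ 0.4824, -0.22  ]), np.float64(8.15), array([ 0.4905, -0.2761]), array([ 0.4728, -0.1526])) 0.112
scene0 tab2 108 (array([ 0.5521, -0.209 ]), np.float64(5.2), array([ 0.5538, -0.2279]), array([ 0.5496, -0.1821])) 0.172
scene0 plate2 182 (array([ 0.5517, -0.2111]), np.float64(8.06), array([ 0.5594, -0.2654]), array([ 0.5417, -0.1404])) 0.112
scene0 stand_hi 184 (array([0.505 , 0.2328]), np.float64(13.83), array([0.5268, 0.1441]), array([0.477 , 0.3466])) 0.179
base 699 ((0.5057874917984009, 0.24732738733291626), (0.15706123411655426, 0.20623314380645752), 14.171860694885254)
[[0.40400001406669617, 0.328000009059906], [0.45500001311302185, 0.12800000607967377], [0.6069999933242798, 0.16699999570846558], [0.5569999814033508, 0.367000013589859]]
```

```bash
python3 -m jog '[[-0.91,-0.4,0,0,0],[-0.91,-0.4,0,0,20],[-0.91,-0.4,0,0,60],[-0.91,-0.4,0,0,100],[-0.91,-0.4,0,0,130],[-0.91,-0.4,0,0,130],[-0.91,-0.4,0,0,130],[-0.91,-0.4,0,-8.5,130]]'; python3 - <<'E'
from h import *
s=save('wrist','w1'); print(s['xyz'],s['attitude'],robot.get_obs()['tool_pos'],robot.get_obs()['tool_rot'])
E
```

```text
t: 0.9
tool_pos: [0.4782, -0.2193, 0.3024]
tool_rot: [-180.0, -0.0, 98.6]
contact_force: [0.6, 0.4, -0.1]
finger_gap: 0.0432
grasp_force: 0.0
[ 0.4684424  -0.15077242  0.38438213] [-15.66323072   0.07614969   8.60431595] [ 0.47696757 -0.22273079  0.30235311] [-1.79886523e+02  9.87017419e-02  9.93553280e+01]
```

View pics/w1.png

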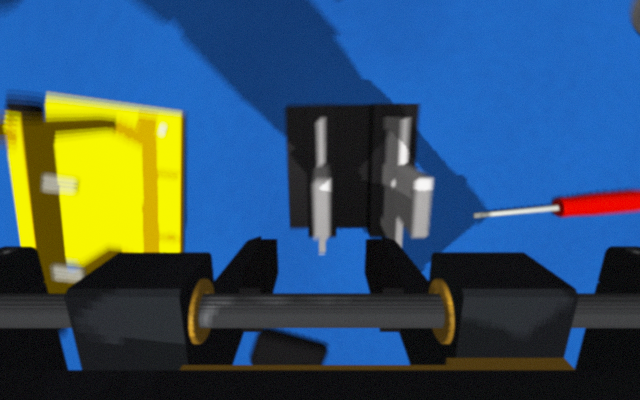

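The wrist view shows the left plate's tab at (321,190), between the fingers, and the spare's tab at (421,205). The arm was still settling, so I'll take one static shot for numbers.

```bash
python3 - <<'E'
from h import *
s=save('wrist','w2'); w=cloud(s); o=robot.get_obs(); print(o['tool_pos'],o['tool_rot'],s['attitude'])
for a,b in((.155,.18),(.09,.113)):
    m=(w[...,2]>a)&(w[...,2]<b)&(w[...,1]>-.3)&(w[...,1]<-.1)&(w[...,0]>.44)&(w[...,0]<.515)
    p=w[m].astype('float32'); p=p[~np.isnan(p).any(1)]; print(len(p),p.mean(0),np.percentile(p[:,2],[5,50,95]), p.min(0),p.max(0), cv2.minAreaRect(p[:,:2]) if len(p) else 0)
E
```

```text
[ 0.47772081 -0.2209928   0.30236397] [-1.7994067e+02  2.4637467e-02  9.8550578e+01] [-15.79141837   0.16540723   9.35742003]Traceback (most recent call last):
  File "<stdin>", line 5, in <module>
cv2.error: OpenCV(4.12.0) /io/opencv/modules/imgproc/src/convhull.cpp:143: error: (-215:Assertion failed) total >= 0 && (depth == CV_32F || depth == CV_32S) in function 'convexHull'
```

```bash
python3 - <<'E'
from h import *
s=load('w2'); w=cloud(s); s1=load('w1')
for u,v in((321,190),(300,180),(421,190),(200,60),(345,180)): print(u,v,w[v,u],s['range_z'][v,u],cloud(s1)[v,u])
b=s['color'].astype(int); 
# ray-cast tab top: bright grey in region
K=s['mtx']
def ray(u,v,z):
    d=rot(s)@np.array([(u-K[0,2])/K[0,0],-(v-K[1,2])/K[1,1],-1]); t=(z-s['xyz'][2])/d[2]; return (s['xyz']+t*d).round(4)
g=b[95:265,285:365]; m=((g.min(2)>95)&(np.ptp(g,axis=2)<40)).astype('uint8')
for r in range(0,170,8):
    c=np.where(m[r])[0]; print(95+r,(c.min()+285,c.max()+285) if len(c) else None,end=' ')
print(); print(ray(321,190,.17))
c=cv2.resize(s['color'][95:265,280:440][:,:,::-1],(560,595),interpolation=cv2.INTER_CUBIC); cv2.imwrite('pics/c2.png',c)
E
```

```text
321 190 [ 0.47436994 -0.20653188  0.17052508] 0.22005218 [ 0.47604748 -0.20297135  0.16946396]
300 180 [ 0.45389634 -0.23756847  0.01141379] 0.3806558 [ 0.455245   -0.23355596  0.00919501]
421 190 [ 0.54195033 -0.19558149  0.16958733] 0.22081426 [ 0.54340114 -0.19246047  0.17066009]
200 60 [ 0.32462645 -0.12429904 -0.00109619] 0.35686237 [ 0.32780778 -0.11814724 -0.00037468]
345 180 [ 0.50646686 -0.22924578  0.0097006 ] 0.3822478 [ 0.50793453 -0.2253261   0.01031899]
95 None 103 None 111 (np.int64(326), np.int64(328)) 119 (np.int64(323), np.int64(331)) 127 (np.int64(323), np.int64(330)) 135 (np.int64(323), np.int64(330)) 143 (np.int64(323), np.int64(330)) 151 (np.int64(322), np.int64(330)) 159 None 167 None 175 (np.int64(319), np.int64(336)) 183 (np.int64(319), np.int64(336)) 191 (np.int64(319), np.int64(335)) 199 (np.int64(319), np.int64(335)) 207 (np.int64(318), np.int64(334)) 215 (np.int64(318), np.int64(334)) 223 (np.int64(318), np.int64(334)) 231 (np.int64(321), np.int64(331)) 239 (np.int64(322), np.int64(327)) 247 None 255 None 263 None 
[ 0.4744 -0.2067  0.17  ]
```

View pics/c2.png

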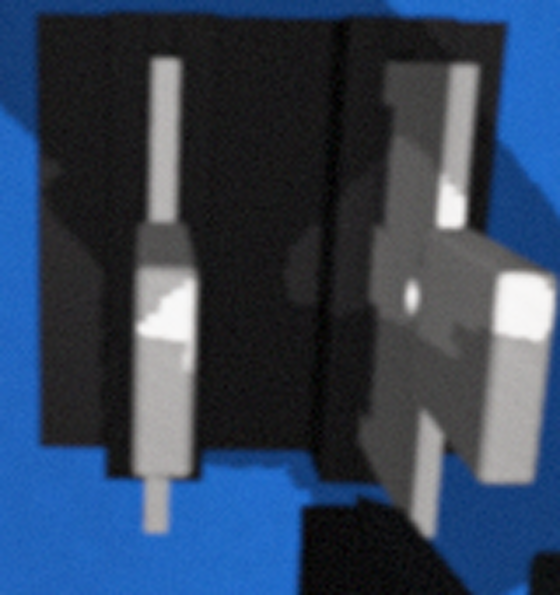

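The enlarged crop confirms it: the right plate has one middle hole at (411,295), so the left one is the two-hole plate, with its tab over crop rows 268–475.

```bash
python3 - <<'E'
from h import *
s=load('w2'); w=cloud(s); K=s['mtx']; print(s['xyz'],s['attitude'])
def ray(u,v,z):
    d=rot(s)@np.array([(u-K[0,2])/K[0,0],-(v-K[1,2])/K[1,1],-1]); t=(z-s['xyz'][2])/d[2]; return (s['xyz']+t*d).round(4)
a,b=ray(327.5,172,.17),ray(326,231,.17); print('tab',a,b,np.linalg.norm(a-b),(a+b)/2,np.degrees(np.arctan2(-(a-b)[0],(a-b)[1])))
a,b=ray(327.2,111.5,.11),ray(324.3,247,.11); print('top',a,b,np.linalg.norm(a-b),(a+b)/2,np.degrees(np.arctan2(-(a-b)[0],(a-b)[1])))
a,b=ray(424,172,.17),ray(427,232,.17)
o=robot.get_obs(); print(o['tool_pos'],o['tool_rot'],o['contact_force'])
E
```

```text
[ 0.46637222 -0.15417677  0.38422987] [-15.79141837   0.16540723   9.35742003]
tab [ 0.4767 -0.1936  0.17  ] [ 0.4828 -0.2356  0.17  ] 0.04244066446228194 [ 0.47975 -0.2146   0.17   ] 8.26374771543899
top [ 0.4709 -0.1552  0.11  ] [ 0.4884 -0.2742  0.11  ] 0.12027988194207707 [ 0.47965 -0.2147   0.11   ] 8.365886124032597
[ 0.47772081 -0.2209928   0.30236397] [-1.7994067e+02  2.4637467e-02  9.8550578e+01] [ 0.06278792 -0.06471832  0.61043446]
```

```bash
python3 -m jog '[[0.2,0.1,0,0.2,130],[0,0,0.9,0,130],[0,0,0.9,0,130],[0,0,0.9,0,130],[0,0,0.7,0,130],[0,0,0.45,0,130],[0,0,0,0,130],[0,0,0,0,130]]'; python3 -m jog '[[0,0,0,0,255],[0,0,0,0,255],[0,0,0,0,255],[0,0,0,0,255],[0,0,0,0,255],[0,0,0,0,255],[0,0,0,0,255],[0,0,0,0,255]]'
```

```text
t: 1.8
tool_pos: [0.4816, -0.2115, 0.1877]
tool_rot: [180.0, 0.0, 98.3]
contact_force: [0.2, 1.3, 0.8]
finger_gap: 0.0433
grasp_force: 0.0
t: 2.6
tool_pos: [0.4805, -0.2124, 0.1877]
tool_rot: [-179.9, 0.0, 98.3]
contact_force: [-3.9, -0.6, 5.5]
finger_gap: 0.0116
grasp_force: 29.9
```

```bash
python3 -m jog '[[0,0,-0.2,0,255],[0,0,-0.5,0,255],[0,0,-0.7,0,255],[0,0,-0.8,0,255],[0,0,-0.8,0,255],[0,0,-0.8,0,255],[0,0,-0.5,0,255],[0,0,-0.2,0,255]]'; python3 - <<'E'
from h import *
print({k:robot.get_obs()[k] for k in('contact_force','moment')})
save('scene','scene1'); save('side','side1')
for n in('side0','scene0','side1','scene1'):
    w=cloud(load(n)).reshape(-1,3); w=w[~np.isnan(w).any(1)]
    c,s=np.cos(np.radians(14)),np.sin(np.radians(14)); M=np.array([[c,s],[-s,c]])
    q=w.copy(); q[:,:2]=(w[:,:2]-[.505,.243])@M.T
    q=q[(abs(q[:,1])<.13)&(abs(q[:,0])<.12)&(q[:,2]>.025)&(q[:,2]<.2)]
    post=q[abs(abs(q[:,1])-.08)<.012]; bar=q[(abs(q[:,1])<.065)&(q[:,2]>.07)]; top=q[q[:,2]>.17]
    print(n,len(q),'top',top.min(0).round(3),top.max(0).round(3),'bar',len(bar))
    for nm,b in(('bar',bar),('allhi',q[q[:,2]>.07])):
      if len(b): print(nm,np.percentile(b,[1,10,50,90,99],axis=0).round(4).tolist())
E
```

```text
t: 3.4
tool_pos: [0.4817, -0.2122, 0.3242]
tool_rot: [179.9, 0.1, 98.3]
contact_force: [-0.1, -0.6, -2.0]
finger_gap: 0.0118
grasp_force: 30.0
{'contact_force': array([-0.11179838, -0.55049977, -1.99291474]), 'moment': array([-0.00658734, -0.04742336, -0.03033585])}
side0 824 top [-0.02  -0.088  0.171] [0.001 0.096 0.182] bar 158
bar [[-0.0158, -0.0637, 0.104], [-0.0009, -0.0331, 0.114], [0.0016, 0.0183, 0.1286], [0.0277, 0.0527, 0.141], [0.038, 0.063, 0.1549]]
allhi [[-0.0196, -0.0983, 0.0718], [-0.0174, -0.0856, 0.0881], [-0.0055, 0.0018, 0.13], [0.0072, 0.0823, 0.1688], [0.0342, 0.0928, 0.1807]]
scene0 252 top [-0.016 -0.083  0.17 ] [0.001 0.097 0.179] bar 8
bar [[0.0016, -0.0616, 0.1346], [0.0017, -0.0447, 0.1369], [0.0041, -0.027, 0.1387], [0.0082, 0.0559, 0.1397], [0.0102, 0.0596, 0.1397]]
allhi [[-0.0161, -0.1004, 0.0721], [-0.014, -0.0904, 0.0936], [-0.0036, -0.0773, 0.136], [0.0101, 0.0849, 0.1734], [0.0142, 0.1032, 0.1774]]
side1 443 top [-0.017  0.072  0.171] [0.    0.097 0.182] bar 127
bar [[-0.0124, -0.0533, 0.0903], [-0.0011, -0.0081, 0.1145], [0.0011, 0.0253, 0.1309], [0.009, 0.0558, 0.1413], [0.0237, 0.0623, 0.1424]]
allhi [[-0.0198, -0.0803, 0.076], [-0.0171, -0.0014, 0.0881], [-0.0035, 0.0758, 0.1308], [0.0049, 0.0859, 0.1653], [0.0129, 0.0942, 0.1794]]
scene1 395 top [-0.016 -0.084  0.17 ] [0.001 0.094 0.179] bar 108
bar [[-0.0103, -0.0645, 0.1103], [0.0033, -0.0535, 0.1193], [0.0123, -0.0065, 0.1349], [0.0281, 0.0482, 0.1392], [0.0394, 0.0627, 0.1741]]
allhi [[-0.0166, -0.0986, 0.0738], [-0.0137, -0.084, 0.1028], [0.0005, -0.034, 0.1349], [0.0135, 0.0821, 0.1682], [0.0373, 0.1008, 0.178]]
```

```bash
python3 -m jog '[[0.4,0.2,0,0,255],[0.6,0.3,0,0,255],[0.6,0.35,0,0,255],[0.6,0.35,0,0,255],[0.6,0.35,0,0,255],[0.6,0.35,0,0,255],[0.6,0.35,0,0,255],[0.6,0.35,0,0,255]]';python3 -m jog '[[0.6,0.35,-0.2,0,255],[0.6,0.35,-0.2,0,255],[0.6,0.35,-0.2,0,255],[0.6,0.35,-0.2,0,255],[0.6,0.35,-0.2,0,255],[0.6,0.35,0,0,255],[0.6,0.35,0,0,255],[0.5,0.3,0,0,255]]';python3 -m jog '[[0.3,0.1,0,-1,255],[0,0,0,-2,255],[0,0,0,-2,255],[0,0,0,-0.7,255],[0,0,0,0,255],[0,0,0,0,255],[0,0,0,0,255],[0,0,0,0,255]]'; python3 - <<'E'
from h import *
s=save('wrist','w3'); w=cloud(s); o=robot.get_obs(); print(o['tool_pos'],o['tool_rot'],o['contact_force'],s['xyz'],s['attitude'])
E
```

```text
t: 4.3
tool_pos: [0.5381, -0.0622, 0.3206]
tool_rot: [-179.9, -0.1, 98.3]
contact_force: [0.4, 0.5, -2.4]
finger_gap: 0.0115
grasp_force: 30.0
t: 5.1
tool_pos: [0.5993, 0.0893, 0.3506]
tool_rot: [-179.9, -0.1, 98.3]
contact_force: [0.5, -0.2, -1.6]
finger_gap: 0.0118
grasp_force: 30.0
t: 5.9
tool_pos: [0.6013, 0.0965, 0.3522]
tool_rot: [-180.0, -0.0, 104.0]
contact_force: [-0.2, 0.3, -1.9]
finger_gap: 0.0113
grasp_force: 30.0
[0.60131613 0.09649642 0.35224456] [ 1.79995829e+02 -8.62114603e-04  1.03980851e+02] [-0.21413947  0.56093656 -1.83777274] [0.58509996 0.16372449 0.43422198] [-15.68777565   0.05397411  13.97957343]
```

View pics/w3.png

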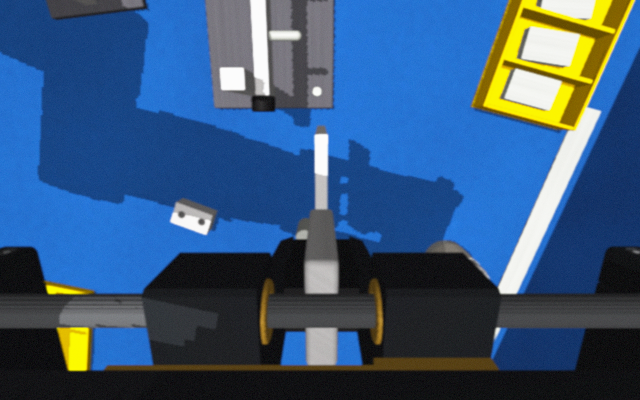

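The view shows the near post (232,78), the bar running up from (262,100) and the near pin (285,35), with the plate edge at (321,130). I'll advance 100 mm along the bar to see both pins.

```bash
python3 -m jog '[[0.4,0,0,0,255],[0.6,0,0,0,255],[0.6,0,0,0,255],[0.6,0,0,0,255],[0.6,0,0,0,255],[0.4,0,0,0,255],[0,0,0,0,255],[0,0,0,0,255]]'; python3 -m jog '[[0,0,0,0,255],[0,0,0,0,255],[0,0,0,0,255],[0,0,0,0,255],[0,0,0,0,255],[0,0,0,0,255],[0,0,0,0,255],[0,0,0,0,255]]'; python3 - <<'E'
from h import *
s=save('wrist','w4'); o=robot.get_obs(); print(o['tool_pos'],o['tool_rot'],o['contact_force'],s['xyz'],s['attitude'])
E
```

```text
t: 6.75
tool_pos: [0.578, 0.19, 0.3522]
tool_rot: [180.0, 0.0, 104.0]
contact_force: [0.2, -0.2, -2.6]
finger_gap: 0.0119
grasp_force: 30.0
t: 7.55
tool_pos: [0.5781, 0.1897, 0.3522]
tool_rot: [-180.0, 0.0, 104.0]
contact_force: [0.7, -0.3, -2.4]
finger_gap: 0.0117
grasp_force: 30.0
[0.57807635 0.18975267 0.35222393] [-1.79999784e+02 -9.98649157e-04  1.04001528e+02] [ 0.60360724 -0.2629641  -0.58278893] [0.56185238 0.25698812 0.43421259] [-15.68749792   0.05439616  14.00458519]
```

View pics/w4.png

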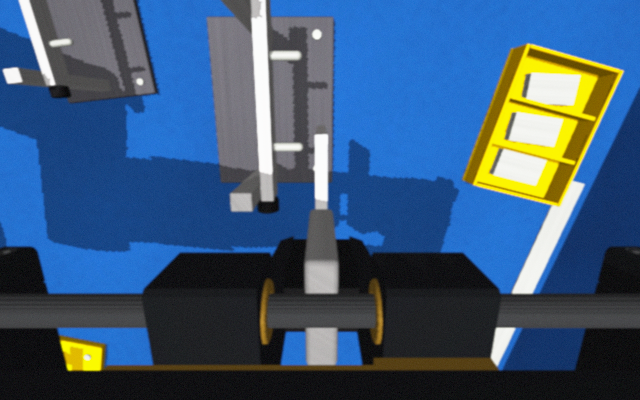

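The wrist view shows both pins, near (274–302,147) and far (272–300,55), with the bar at column 265 and the plate's far end at (321,133). I'll now measure in the tool frame.

```bash
python3 - <<'E'
from h import *
s=load('w4'); w=cloud(s); K=s['mtx']; im=s['color'].astype(int)
T=np.array([.57808,.18975,.35222]); a=np.radians(14.0); tx=np.array([-np.sin(a),np.cos(a)]); ty=np.array([np.cos(a),np.sin(a)])
def tool(p): d=np.asarray(p)[...,:2]-T[:2]; return np.round(np.stack([d@tx,d@ty,p[...,2]],-1)*1000,1)  # mm: along bar, out, height
def ray(u,v,z):
    d=rot(s)@np.array([(u-K[0,2])/K[0,0],-(v-K[1,2])/K[1,1],-1]); t=(z-s['xyz'][2])/d[2]; return s['xyz']+t*d
for n,(r0,r1) in dict(near=(138,157),far=(46,65)).items():
    g=im[r0:r1,276:310]; m=(g.min(2)>135); ys,xs=np.where(m); 
    print(n,'rows',ys.min()+r0,ys.max()+r0,(ys[(xs>4)&(xs<20)].mean()+r0).round(2),'cols to',xs.max()+276)
    pts=np.array([w[y+r0,x+276] for y,x in zip(ys,xs)]); print(' depth z',np.nanpercentile(pts[:,2],[10,50,90]).round(4),tool(np.nanmedian(pts,0)), 'minmax',tool(np.nanmin(pts,0)))
for v in (20,40,80,100,120,170): 
    xs=np.where(im[v,240:280].min(1)>150)[0]+240; p=w[v,xs]; print('bar row',v,xs.min(),xs.max(),np.nanmedian(p[:,2]).round(4),tool(ray(xs.min()-.5,v,.1405)),tool(ray(xs.max()+.5,v,.1405)))
for v in range(126,142,2): print(v,im[v,315:329].min(1))
for v in (150,170,190):
    xs=np.where(im[v,305:340].min(1)>110)[0]+305; print('plate',v,xs.min(),xs.max(),tool(w[v,(xs.min()+xs.max())//2]),tool(ray(xs.mean(),v,.2745)))
E
```

```text
near rows 142 151 146.63 cols to 302
 depth z [0.0128 0.1275 0.1289] [ 35.9 -31.8 127.5] minmax [ 17.9 -58.3  10.7]
far rows 51 59 55.0 cols to 300
 depth z [0.1263 0.1277 0.1289] [115.5 -29.1 127.7] minmax [112.8 -40.7 125. ]
bar row 20 251 266 0.139 [140.  -57.4 140.5] [140.  -44.3 140.5]
bar row 40 252 267 0.139 [125.1 -57.5 140.5] [125.1 -44.2 140.5]
bar row 80 254 268 0.1394 [ 93.9 -57.6 140.5] [ 93.9 -44.7 140.5]
bar row 100 255 269 0.1392 [ 77.5 -57.6 140.5] [ 77.5 -44.6 140.5]
bar row 120 256 270 0.1391 [ 60.6 -57.7 140.5] [ 60.6 -44.4 140.5]
bar row 170 259 272 0.1393 [ 15.9 -57.4 140.5] [ 15.9 -44.5 140.5]
126 [119 110 111 105 108 104 105 105 108 105 114 125 121 117]
128 [112 108 104 104  98  98 104 102 103 102 107 115 117 118]
130 [114 109 106 103 103 102 104 105 104 104 110 115 120 119]
132 [110 103 102 105 104  99 102 101 106 106 106 109 113 116]
134 [175 193 203 206 204 204 206 212 219 222 220 211 183 141]
136 [241 252 253 252 252 252 252 252 252 252 252 251 234 168]
138 [242 251 252 252 252 252 252 252 252 252 252 251 235 167]
140 [242 251 252 252 252 252 251 252 252 252 252 251 234 170]
plate 150 314 330 [ 50.1   0.9 273.8] [ 50.2   0.9 274.5]
plate 170 313 329 [ 40.3   0.4 275. ] [ 40.2   0.4 274.5]
plate 190 314 327 [ 2.990e+01 -1.000e-01  2.747e+02] [2.990e+01 1.000e-01 2.745e+02]
```

```bash
python3 - <<'E'
from h import *
s=load('w4'); K=s['mtx']
T=np.array([.57808,.18975,.35222]); a=np.radians(14.0); tx=np.array([-np.sin(a),np.cos(a)]); ty=np.array([np.cos(a),np.sin(a)])
def tool(p): d=np.asarray(p)[...,:2]-T[:2]; return np.round(np.stack([d@tx,d@ty,p[...,2]],-1)*1000,1)
def ray(u,v,z):
    d=rot(s)@np.array([(u-K[0,2])/K[0,0],-(v-K[1,2])/K[1,1],-1]); t=(z-s['xyz'][2])/d[2]; return s['xyz']+t*d
for z in(.124,.126): print(z,'near',tool(ray(290,146.63,z)),'tip',tool(ray(302.5,146.6,z)),'far',tool(ray(288,55,z)),'tip',tool(ray(300.5,55,z)))
print('plate end',tool(ray(321,133.4,.2745)))
for c in(314,328): print(tool(ray(c,150,.2745)))
E
```

```text
0.124 near [ 35.5 -29.4 124. ] tip [ 35.5 -17.4 124. ] far [116.1 -29.  124. ] tip [116.1 -18.  124. ]
0.126 near [ 35.7 -29.2 126. ] tip [ 35.7 -17.3 126. ] far [115.8 -28.9 126. ] tip [115.8 -17.8 126. ]
plate end [ 58.2   0.4 274.5]
[ 50.2  -3.1 274.5]
[ 50.2   3.8 274.5]
```

```bash
python3 -m jog '[[0.4,0,0,0,255],[0.6,0,0,0,255],[0.6,0,0,0,255],[0.6,0,0,0,255],[0.39,0,0,0,255],[0,0,0,0,255],[0,-0.4,0,0,255],[0,-0.47,0,0,255]]'; python3 -m jog '[[0,0,0.2,0,255],[0,0,0.4,0,255],[0,0,0.4,0,255],[0,0,0.3,0,255],[0,0,0.08,0,255],[0,0,0,0,255],[0,0,0,0,255],[0,0,0,0,255]]'
```

```text
t: 8.4
tool_pos: [0.5339, 0.2586, 0.3519]
tool_rot: [-180.0, 0.0, 104.0]
contact_force: [-0.8, 0.4, -1.3]
finger_gap: 0.012
grasp_force: 30.0
t: 9.2
tool_pos: [0.5343, 0.2589, 0.3114]
tool_rot: [179.9, -0.0, 104.0]
contact_force: [0.5, 0.8, -1.2]
finger_gap: 0.0122
grasp_force: 30.0
```

```bash
python3 -m jog '[[0,0,0.03,0,255],[0,0,0.03,0,255],[0,0,0.03,0,255],[0,0,0,0,255],[0,0,0,0,255],[0,0,0,0,255],[0,0,0,0,255],[0,0,0,0,255]]' | egrep 'pos|contact'; python3 -m jog '[[0,0,0.015,0,255],[0,0,0.015,0,255],[0,0,0,0,255],[0,0,0,0,255],[0,0,0,0,255],[0,0,0,0,255],[0,0,0,0,255],[0,0,0,0,255]]'| egrep 'pos|contact'
```

```text
tool_pos: [0.534, 0.2588, 0.3082]
contact_force: [-0.3, -0.1, -1.9]
tool_pos: [0.534, 0.2588, 0.3072]
contact_force: [0.1, 0.4, -1.3]
```

```bash
python3 -m jog '[[0,0,0.012,0,255],[0,0,0.012,0,255],[0,0,0,0,255],[0,0,0,0,255],[0,0,0,0,255],[0,0,0,0,255],[0,0,0,0,255],[0,0,0,0,255]]' | egrep 'pos|contact'
```

```text
tool_pos: [0.5339, 0.2588, 0.3065]
contact_force: [1.1, 0.7, -1.4]
```

```bash
python3 -m jog '[[0,0,0.012,0,255],[0,0,0.012,0,255],[0,0,0,0,255],[0,0,0,0,255],[0,0,0,0,255],[0,0,0,0,255],[0,0,0,0,255],[0,0,0,0,255]]' | egrep 'pos|contact'
```

```text
tool_pos: [0.534, 0.2589, 0.3059]
contact_force: [0.1, 0.4, -0.5]
```

```bash
python3 -m jog '[[0,0,0.012,0,255],[0,0,0.012,0,255],[0,0,0,0,255],[0,0,0,0,255],[0,0,0,0,255],[0,0,0,0,255],[0,0,0,0,255],[0,0,0,0,255]]' | egrep 'pos|contact'
```

```text
tool_pos: [0.5341, 0.2589, 0.3057]
contact_force: [-1.1, -0.5, 4.9]
```

```bash
python3 -m jog '[[0,0,0.01,0,255],[0,0,0,0,255],[0,0,0,0,255],[0,0,0,0,255],[0,0,0,0,255],[0,0,0,0,255],[0,0,0,0,255],[0,0,0,0,255]]' | egrep 'pos|contact'; python3 -c "
from h import *
o=robot.get_obs();print(o['moment'],o['contact_force'])"
```

```text
tool_pos: [0.5341, 0.2589, 0.3057]
contact_force: [-2.4, -0.5, 6.9]
[-0.11837853  0.60180604 -0.00695975] [-2.36318871 -0.46094856  6.9032946 ]
```

```bash
python3 -m jog '[[0,0,-0.1,0,255],[0,0,0,0,255],[0,0.4,0,0,255],[0,0.5,0,0,255],[0,0,0,0,255],[0,0,0,0,255],[0,0,0,0,255],[0,0,0,0,255]]' | egrep 'pos|contact';python3 -m jog '[[0,0,0.3,0,255],[0,0,0.6,0,255],[0,0,0.6,0,255],[0,0,0.6,0,255],[0,0,0.5,0,255],[0,0,0.25,0,255],[0,0,0,0,255],[0,0,0,0,255]]' | egrep 'pos|contact';python3 -m jog '[[0,0,0,0,255],[0,0,0,0,255],[0,0,0,0,255],[0,0,0,0,255],[0,0,0,0,255],[0,0,0,0,255],[0,0,0,0,255],[0,0,0,0,255]]'; python3 - <<'E'
from h import *
s=save('wrist','w5');s=save('side','side5'); s=save('scene','scene5')
a=cv2.resize(load('w5')['color'][0:240,200:440],(480,480),interpolation=cv2.INTER_CUBIC);b=cv2.resize(load('scene5')['color'][130:250,280:360],(320,480),interpolation=cv2.INTER_CUBIC)
cv2.imwrite('pics/c5.png',np.hstack([a,b])[:,:,::-1])
E
```

```text
tool_pos: [0.5597, 0.2653, 0.3076]
contact_force: [0.2, -0.2, -3.2]
tool_pos: [0.5605, 0.2654, 0.2228]
contact_force: [-0.6, -0.5, -1.7]
t: 16.4
tool_pos: [0.5602, 0.2653, 0.2222]
tool_rot: [-180.0, 0.0, 104.0]
contact_force: [-0.2, -0.0, -2.8]
finger_gap: 0.0115
grasp_force: 30.0
```

View pics/c5.png

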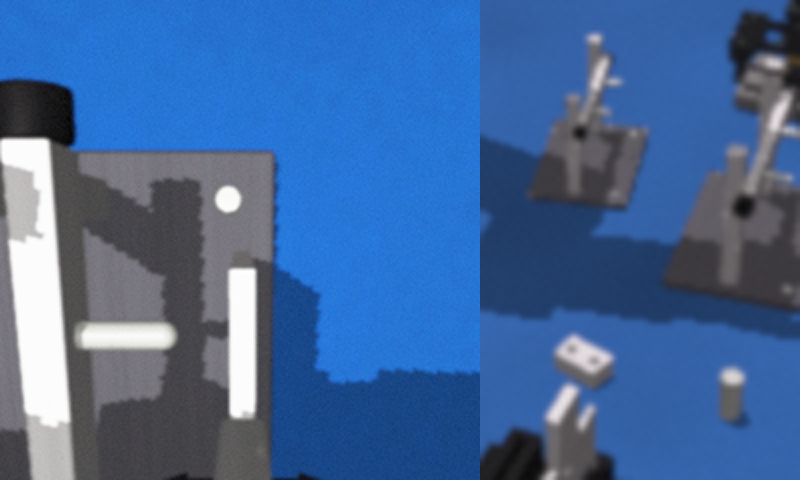

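The crop shows the far pin at (75–178,335) and the plate's far top end at (242,267). I'll check the lateral offset from this close view.

```bash
python3 - <<'E'
from h import *
s=load('w5'); K=s['mtx']; im=s['color'].astype(int); w=cloud(s); print(s['attitude'],s['xyz'])
T=np.array([.5602,.2653,.2222]); a=np.radians(14.0); tx=np.array([-np.sin(a),np.cos(a)]); ty=np.array([np.cos(a),np.sin(a)])
def tool(p): d=np.asarray(p)[...,:2]-T[:2]; return np.round(np.stack([d@tx,d@ty,p[...,2]],-1)*1000,2)
def ray(u,v,z):
    d=rot(s)@np.array([(u-K[0,2])/K[0,0],-(v-K[1,2])/K[1,1],-1]); t=(z-s['xyz'][2])/d[2]; return s['xyz']+t*d
g=im[155:182,246:282].min(2)
for c in(2,10,18,26,34): 
    y=np.where(g[:,c]>150)[0]+155; print(c+246,y.min(),y.max(),end=' ')
print(); print('edge',[(r,im[r,315:328].min(1).mean().round()) for r in range(128,140)])
print('end',tool(ray(321,133.4,.1445)),'plate sides',[tool(ray(c,165,.1445)) for c in (313.8,328)])
print('depth plate',tool(w[160,321]),'pin',tool(w[167,260]))
for v in(166.5,167.5): print('pin',tool(ray(264,v,.124)),'tip',tool(ray(289,v,.124)))
E
```

```text
[-15.68736933   0.05858639  14.00285407] [0.54392816 0.33258203 0.30421256]
248 161 174 256 161 174 264 161 174 272 161 174 280 161 174 
edge [(128, np.float64(106.0)), (129, np.float64(102.0)), (130, np.float64(102.0)), (131, np.float64(102.0)), (132, np.float64(102.0)), (133, np.float64(124.0)), (134, np.float64(196.0)), (135, np.float64(243.0)), (136, np.float64(248.0)), (137, np.float64(248.0)), (138, np.float64(247.0)), (139, np.float64(247.0))]
end [ 58.26   0.32 144.5 ] plate sides [array([ 42.79,  -3.27, 144.5 ]), array([ 42.79,   3.82, 144.5 ])]
depth plate [ 45.29   0.32 144.51] pin [ 38.72 -33.58 126.72]
pin [ 38.53 -31.83 124.  ] tip [ 38.54 -17.74 124.  ]
pin [ 37.97 -31.86 124.  ] tip [ 37.97 -17.75 124.  ]
```

Lateral alignment is within 0.3 mm. I'll push in gently; the tips should meet the plate after about 14 mm and flush comes at about 42 mm.

```bash
python3 -m jog '[[0,-0.1,0.01,0,255],[0,-0.15,0,0,255],[0,-0.15,0,0,255],[0,0,0,0,255],[0,0,0,0,255],[0,0,0,0,255],[0,0,0,0,255],[0,0,0,0,255]]' | egrep 'pos|contact';python3 -m jog '[[0,-0.03,0,0,255],[0,-0.03,0,0,255],[0,0,0,0,255],[0,0,0,0,255],[0,0,0,0,255],[0,0,0,0,255],[0,0,0,0,255],[0,0,0,0,255]]' | egrep 'pos|contact'
```

```text
tool_pos: [0.5486, 0.2624, 0.222]
contact_force: [-0.2, -1.1, -2.7]
tool_pos: [0.5468, 0.262, 0.222]
contact_force: [-0.1, 0.8, -1.1]
```

```bash
python3 -m jog '[[0,-0.025,0,0,255],[0,-0.025,0,0,255],[0,0,0,0,255],[0,0,0,0,255],[0,0,0,0,255],[0,0,0,0,255],[0,0,0,0,255],[0,0,0,0,255]]' | egrep 'pos|contact'
```

```text
tool_pos: [0.5453, 0.2616, 0.222]
contact_force: [-0.7, 0.2, -1.5]
```

```bash
python3 -m jog '[[0,-0.025,0,0,255],[0,-0.025,0,0,255],[0,0,0,0,255],[0,0,0,0,255],[0,0,0,0,255],[0,0,0,0,255],[0,0,0,0,255],[0,0,0,0,255]]' | egrep 'pos|contact'
```

```text
tool_pos: [0.5439, 0.2613, 0.222]
contact_force: [-0.4, 0.3, -1.4]
```

```bash
python3 -m jog '[[0,-0.025,0,0,255],[0,-0.025,0,0,255],[0,0,0,0,255],[0,0,0,0,255],[0,0,0,0,255],[0,0,0,0,255],[0,0,0,0,255],[0,0,0,0,255]]' | egrep 'pos|contact'
```

```text
tool_pos: [0.5424, 0.2609, 0.222]
contact_force: [-0.6, 0.1, -2.1]
```

```bash
python3 -m jog '[[0,-0.03,0,0,255],[0,-0.03,0,0,255],[0,-0.03,0,0,255],[0,0,0,0,255],[0,0,0,0,255],[0,0,0,0,255],[0,0,0,0,255],[0,0,0,0,255]]' | egrep 'pos|contact'
```

```text
tool_pos: [0.5398, 0.2603, 0.222]
contact_force: [-0.3, -0.2, -2.3]
```

```bash
python3 -m jog '[[0,-0.03,0,0,255],[0,-0.03,0,0,255],[0,-0.03,0,0,255],[0,0,0,0,255],[0,0,0,0,255],[0,0,0,0,255],[0,0,0,0,255],[0,0,0,0,255]]' | egrep 'pos|contact'
```

```text
tool_pos: [0.5372, 0.2596, 0.222]
contact_force: [0.1, 0.0, -2.0]
```

```bash
python3 -m jog '[[0,-0.04,0,0,255],[0,-0.05,0,0,255],[0,-0.05,0,0,255],[0,-0.05,0,0,255],[0,-0.04,0,0,255],[0,0,0,0,255],[0,0,0,0,255],[0,0,0,0,255]]' | egrep 'pos|contact'
```

```text
tool_pos: [0.5305, 0.2579, 0.222]
contact_force: [0.5, -0.4, -2.3]
```

```bash
python3 -m jog '[[0,-0.04,0,0,255],[0,-0.05,0,0,255],[0,-0.05,0,0,255],[0,-0.04,0,0,255],[0,0,0,0,255],[0,0,0,0,255],[0,0,0,0,255],[0,0,0,0,255]]' | egrep 'pos|contact'
```

```text
tool_pos: [0.5253, 0.2566, 0.2219]
contact_force: [0.3, -1.4, -1.1]
```

```bash
python3 -m jog '[[0,-0.03,0,0,255],[0,-0.03,0,0,255],[0,0,0,0,255],[0,0,0,0,255],[0,0,0,0,255],[0,0,0,0,255],[0,0,0,0,255],[0,0,0,0,255]]' | egrep 'pos|contact'
```

```text
tool_pos: [0.5235, 0.2562, 0.222]
contact_force: [0.0, -0.7, -2.1]
```

```bash
python3 -m jog '[[0,-0.02,0,0,255],[0,-0.02,0,0,255],[0,0,0,0,255],[0,0,0,0,255],[0,0,0,0,255],[0,0,0,0,255],[0,0,0,0,255],[0,0,0,0,255]]' | egrep 'pos|contact'
```

```text
tool_pos: [0.5223, 0.2559, 0.2219]
contact_force: [0.6, 0.3, -1.6]
```

```bash
python3 -m jog '[[0,-0.02,0,0,255],[0,-0.02,0,0,255],[0,0,0,0,255],[0,0,0,0,255],[0,0,0,0,255],[0,0,0,0,255],[0,0,0,0,255],[0,0,0,0,255]]' | egrep 'pos|contact'
```

```text
tool_pos: [0.5212, 0.2556, 0.222]
contact_force: [-0.4, 0.2, -2.0]
```

```bash
python3 -m jog '[[0,-0.02,0,0,255],[0,-0.02,0,0,255],[0,0,0,0,255],[0,0,0,0,255],[0,0,0,0,255],[0,0,0,0,255],[0,0,0,0,255],[0,0,0,0,255]]' | egrep 'pos|contact'
```

```text
tool_pos: [0.52, 0.2553, 0.2219]
contact_force: [0.3, 0.0, -1.7]
```

```bash
python3 -m jog '[[0,-0.015,0,0,255],[0,-0.015,0,0,255],[0,0,0,0,255],[0,0,0,0,255],[0,0,0,0,255],[0,0,0,0,255],[0,0,0,0,255],[0,0,0,0,255]]' | egrep 'pos|contact'
```

```text
tool_pos: [0.5191, 0.2551, 0.2219]
contact_force: [-0.9, 0.0, -2.1]
```

```bash
python3 -m jog '[[0,-0.015,0,0,255],[0,0,0,0,255],[0,0,0,0,255],[0,0,0,0,255],[0,0,0,0,255],[0,0,0,0,255],[0,0,0,0,255],[0,0,0,0,255]]' | egrep 'pos|contact'
```

```text
tool_pos: [0.5187, 0.255, 0.2219]
contact_force: [-0.1, -0.2, -1.4]
```

```bash
python3 -m jog '[[0,-0.02,0,0,255],[0,0,0,0,255],[0,0,0,0,255],[0,0,0,0,255],[0,0,0,0,255],[0,0,0,0,255],[0,0,0,0,255],[0,0,0,0,255]]' | egrep 'pos|contact'
```

```text
tool_pos: [0.5182, 0.2549, 0.222]
contact_force: [0.2, -0.0, -2.6]
```

```bash
python3 -m jog '[[0,-0.02,0,0,255],[0,0,0,0,255],[0,0,0,0,255],[0,0,0,0,255],[0,0,0,0,255],[0,0,0,0,255],[0,0,0,0,255],[0,0,0,0,255]]' | egrep 'pos|contact'
```

```text
tool_pos: [0.518, 0.2548, 0.2221]
contact_force: [4.6, 1.6, -4.3]
```

```bash
python3 -m jog '[[0,0,0.015,0,255],[0,0,0.015,0,255],[0,0,0.01,0,255],[0,0,0,0,255],[0,0,0,0,255],[0,0,0,0,255],[0,0,0,0,255],[0,0,0,0,255]]' | egrep 'pos|contact'
```

```text
tool_pos: [0.518, 0.2548, 0.2213]
contact_force: [5.1, 1.2, 0.6]
```

```bash
python3 -m jog '[[0,0,0.01,0,255],[0,0,0,0,255],[0,0,0,0,255],[0,0,0,0,255],[0,0,0,0,255],[0,0,0,0,255],[0,0,0,0,255],[0,0,0,0,255]]' | egrep 'pos|contact'
```

```text
tool_pos: [0.518, 0.2548, 0.2209]
contact_force: [5.8, 0.6, 0.8]
```

```bash
python3 -m jog '[[0,0,0,0,200],[0,0,0,0,190],[0,0,0,0,180],[0,0,0,0,170],[0,0,0,0,160],[0,0,0,0,150],[0,0,0,0,140],[0,0,0,0,130]]'; python3 - <<'E'
from h import *
s=save('wrist','w6'); save('side','side6')
a=cv2.resize(load('w6')['color'],(640,400)); b=cv2.resize(load('side6')['color'][120:220,270:370],(400,400),interpolation=cv2.INTER_CUBIC)
cv2.imwrite('pics/c6.png',np.hstack([a[:,150:550],b])[:,:,::-1])
E
```

```text
t: 32.55
tool_pos: [0.5175, 0.2547, 0.2205]
tool_rot: [-180.0, -0.0, 104.0]
contact_force: [0.2, 0.2, 0.1]
finger_gap: 0.0427
grasp_force: 0.0
```

View pics/c6.png

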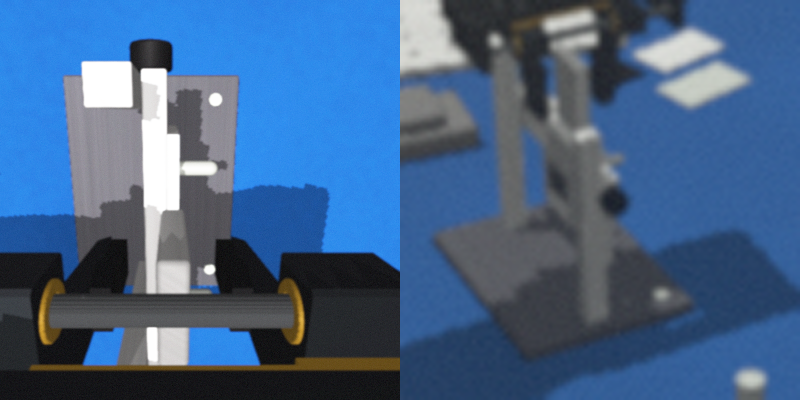

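The crop shows the plate flush on the bar at (172,170) with a pin sticking out through it at (200,168). Time to withdraw straight up and check.

```bash
python3 -m jog '[[0,0,-0.1,0,130],[0,0,-0.3,0,130],[0,0,-0.6,0,130],[0,0,-0.8,0,130],[0,0,-0.8,0,130],[0,0,-0.8,0,130],[0,0,-0.6,0,130],[0,0,-0.2,0,130]]'; python3 - <<'E'
from h import *
s=save('wrist','w7'); save('side','side7')
w=cloud(s).reshape(-1,3); o=robot.get_obs(); print(o['tool_pos'])
a=np.radians(14.0); tx=np.array([-np.sin(a),np.cos(a)]); ty=np.array([np.cos(a),np.sin(a)])
d=w[:,:2]-[.5175,.2547]; q=np.c_[d@tx,d@ty,w[:,2]]
pl=q[(q[:,0]>.025)&(q[:,0]<.056)&(abs(q[:,1])<.006)&(q[:,2]>.12)]; print('plate top z',np.percentile(pl[:,2],[10,50,90]),'expect',.124-.081+.1)
a=load('w7')['color']; b=cv2.resize(load('side7')['color'][120:220,270:370],(400,400),interpolation=cv2.INTER_CUBIC)
cv2.imwrite('pics/c7.png',np.hstack([a[:,150:550],b])[:,:,::-1])
E
```

```text
t: 33.45
tool_pos: [0.5183, 0.255, 0.3498]
tool_rot: [179.7, -0.0, 104.0]
contact_force: [0.7, 0.2, 0.6]
finger_gap: 0.0432
grasp_force: 0.0
[0.51785887 0.25483747 0.34780269]
plate top z [0.13968519 0.36412332 0.36678404] expect 0.14300000000000002
```

View pics/c7.png

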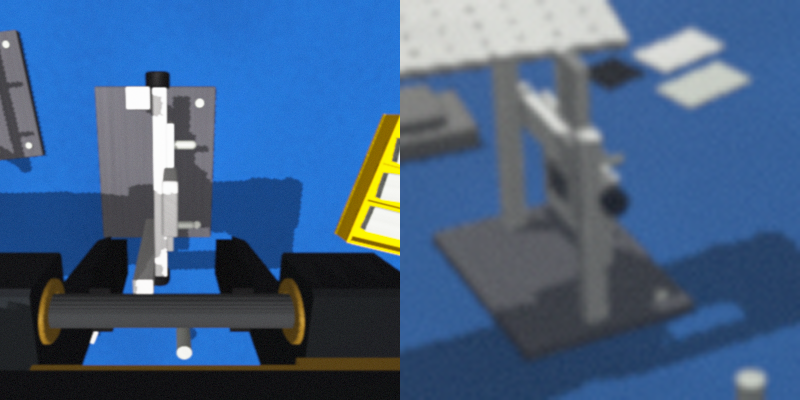

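The plate hangs flush with both pins protruding, at (183,145) and (188,226), and the gripper is clear. I'm handing it in.

```bash
python3 -m jog '[[0,0,0,0,130],[0,0,0,0,130],[0,0,0,0,130],[0,0,0,0,130],[0,0,0,0,130],[0,0,0,0,130],[0,0,0,0,130],[0,0,0,0,130]]' | egrep 't:|pos'; python3 -c "
from plant import order; print(order.sign_off())"
```

```text
t: 34.35
tool_pos: [0.5175, 0.2547, 0.3465]
tool_rot: [180.0, -0.0, 104.0]
the job is handed in; nothing more can be done
None
```

The two-hole plate hangs flush on the larger grey stand with both pins through its holes; I let it go, and the job was handed in at about 34 s, with force readings on the stand staying below about 9 N (sign-off returned no verdict).

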